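# Tighten the jig that holds the lock cylinder

### The job

Two identical clamping jigs stand on the bench, and one of them has a lock cylinder lying under its forked strap, not yet clamped. Screw down the knurled nut of that jig, clockwise seen from above, until it stops tight, without pulling the cylinder out of place. Leave the nut of the empty jig as it is.

Things in the scene. Friction and masses are not known exactly. Their poses are not given: they have to be found in the camera images.
- jig_nut (a joint): turning angle (rad) of the knurled brass nut on the jig that holds the lock cylinder; grows clockwise seen from above. 1.45 is the hard stop: tight. Starts at 0.1 to 0.5, so 0.95 to 1.35 rad (54 to 77 degrees) remain: one grasp is enough. Stiff (about 0.06 N m), stays where left, sinks about 1 mm on the way. Turned on past the stop, it just slips in the fingers.
- jig_nut_grip (a point): centre of that nut's round gripping part, on its upright axis, about 86 mm above the bench: 36 mm across, 30 mm tall (15 mm above and below this point), can be taken from above at any yaw. Under it a collar 22 mm wide; the strap lies 31 mm below this point. A 10 mm stud stands about 5 mm out of the nut's top. x and y turn with the nut, z is up.
- lock_cylinder: loose nickel lock cylinder, 67 mm long, 16 mm wide, 32 mm tall, with a cam rising to 38 mm in its middle; stands in the jig's open-ended cradle under the strap's fork, its middle 45 mm to one side of the nut's axis. Origin: about the middle of its underside, 12 mm above the bench; x along its length, z up.
- spare_nut_mark (a point): small dark dot on top of the other jig's nut, 13.5 mm from that nut's axis, about 101 mm above the bench. That jig is the same (steel base 120 x 80 x 12 mm fixed to the bench, forked strap, knurled nut) but its cradle is empty; its nut turns as easily and is to be left alone.
Not all that is in view belongs to the job. What is shaped like the lock_cylinder but pink is not meant.

How it is judged:
By the outcome, as a careful person would: the job done as asked, in the order asked, and still so for the second after the job is handed in, with the robot touching nothing.
It also fails if it takes over 29 s, if anything falls off the work surface, if the arm or the gripper's body presses on something with over 40 N, if the wrist force passes 120 N, or if a joint passes its speed limit or range.

### The arm

A 7-joint arm with a two-finger parallel gripper is mounted at the origin on a cart in front of the work surface, level with it; the furniture and walls round the work are solid. World frame = base frame: x ahead of the robot, y to its left, z up, the work surface at z = 0. Lengths are in m, angles in rad, forces in N, time in s.
With the tool pointing down it reaches from about 0.4 to 0.875 m from the base axis. Payload 6.5 kg.
Tool frame: the origin (TCP) lies midway between the tips of the shut fingers; the grasp point (between the pads) lies 19 mm behind it (r.pinch_z is the z of the grasp point in the tool frame, in m); z points along the fingers, y is the line along which they close (so a half turn about z gives the same grasp; the last joint's range is limited). The gripper opens to 85 mm and grips with 20 to 120 N. Pads are 22 mm wide; open, the fingers measure 114 mm over their backs; the gripper's body (76 mm by 85 mm) begins 54 mm behind the grasp point. The pads swing forward as they close: fully open they stand 13 mm farther back than shut.
Start: joints at [1.073, 0.536, -0.004, 1.538, 0.003, 1.067, -0.071], TCP at [0.272, -0.59, 0.231] pointing down, gripper open.
Joint ranges: [-2.7, 2.7], [-0.37, 2.16], [-1.27, 1.26], [0.24, 2.4], [-1.31, 4.45], [0.19, 1.91], [-2.76, 2.76]. Speed limits (rad/s): [2.39, 2.39, 3.14, 3.14, 3.14, 3.14, 3.14].

### API

Orientations are given as a unit quaternion [w, x, y, z].
In Python, from cell import r, status, eyes gives the robot as it stands. Calls block until the motion is done:
- r.move_ptp(position, orientation): joint-space move of the TCP to a pose.
- r.move_linear(position, rot=None, speed=0.15, guard=None): straight line of the TCP; rot=None keeps the orientation; speed is the mean speed in m/s. With guard (N) it stops when the force on the tool has changed by that much, and returns True; else False.
- r.goto_joints(angles): joint-space move.
- r.move_gripper(opening, f_grip=None): finger opening in m; f_grip is the grip in N (None keeps the last); returns when the fingers have stopped.
- r.dwell(seconds).
- r.ik(position, orientation): joint angles nearest the present ones, or None.
- status.get_state(): the state.
- eyes.capture(name): name is "scene" or "top"; returns a dict with "frame" (480x640x3 uint8, red, green, blue), "range_z" (480x640 float32, m along the optical axis (not along the pixel's ray), 0 where there is no reading), "fx", "fy", "cx", "cy" (pixels), "rvec" (rotation vector, rad) and "tvec" (3), from world to camera coordinates, as OpenCV has them. Camera axes: x right, y down, z forward; pixel columns grow to the right and rows downward; lengths in m; the calibration is good to about 2 mm. A picture is of the moment at which its call begins.
A pose or a line that the arm cannot do raises r.PlanningError and nothing moves.
- r.finish_job(): hands the job in; it is judged then, once.
The state is a dict: "t": time; "joint_positions": joint angles; "joint_velocities": joint speeds; "joint_efforts": joint torques, N m; "ee_pos": TCP position; "tool_rot": TCP orientation; "ft_force": force on the tool from outside, world axes, zero at the start; "torque": the same for the moment, N m; "gripper_width": finger opening in m; "grasp_force": force on a finger pad.
Only numpy, scipy, OpenCV 4.12 (cv2) and the standard library are available. Lean on these libraries where they do the work, as an engineer would, in place of code of your own. Each camera call takes 0.05 s, during which the arm holds its last target. There are 200 camera calls.

## Working session

There is one attempt and no reset: what is moved stays moved. The work goes in short steps, each a Python script; the robot and the scene stay as the last script left them, time stands still between calls to the robot, and variables do not carry over. Pictures are saved under pics/ and viewed, at most 10 in all, crops included, and the job is handed in when it is done.

```bash
mkdir -p pics
cat > h.py <<'E'
import numpy as np, cv2
from cell import r, status, eyes
def cam(n):
    c=eyes.capture(n); np.savez(f'pics/{n}.npz',**c); return c
def P(c):
    R=cv2.Rodrigues(np.array(c['rvec'],float))[0]; return R,np.array(c['tvec'],float).ravel()
def cloud(c):
    R,t=P(c); v,u=np.mgrid[:480,:640]; z=c['range_z']
    X=np.stack([(u-c['cx'])/c['fx']*z,(v-c['cy'])/c['fy']*z,z],-1)
    return (X-t)@R
def ray(c,u,v,h):
    R,t=P(c); d=R.T@np.array([(u-c['cx'])/c['fx'],(v-c['cy'])/c['fy'],1]); o=-R.T@t
    return o+d*(h-o[2])/d[2]
E
python3 - <<'E'
from h import *
for n in('scene','top'):
    c=cam(n); cv2.imwrite(f'pics/{n}.png',c['frame'][...,::-1]); R,t=P(c); print(n,-R.T@t, c['fx'])
print(status.get_state())
E
```

```text
scene [-0.20507135 -0.63901923  0.4624823 ] 624.0613904916423
top [ 0.34411968 -0.28970351  0.93413478] 463.04650113309964
{'t': 0.1, 'joint_positions': array([ 1.07279963,  0.53711607, -0.004428  ,  1.53873536,  0.00260607,
        1.0672943 , -0.07118599]), 'joint_velocities': array([-1.77853392e-05, -1.62651964e-03,  1.77787325e-05, -4.08150617e-03,
       -1.30539829e-04, -1.18803692e-03, -2.45498765e-04]), 'joint_efforts': array([ 3.41483516e-03, -5.84561205e+01,  1.05252855e+00, -2.59774125e+01,
        1.27934839e-02,  4.68485741e-03, -2.02179189e-05]), 'ee_pos': array([ 0.27177793, -0.58984974,  0.23049936]), 'tool_rot': array([-7.39866508e-04,  9.76775538e-01,  2.14263739e-01, -2.26330270e-04]), 'ft_force': array([-0.38609384, -0.34349103, -0.46917679]), 'torque': array([-0.05372199,  0.00462989, -0.0139504 ]), 'grasp_force': 0.0, 'gripper_width': 0.08497916550286444}
```

View pics/scene.png

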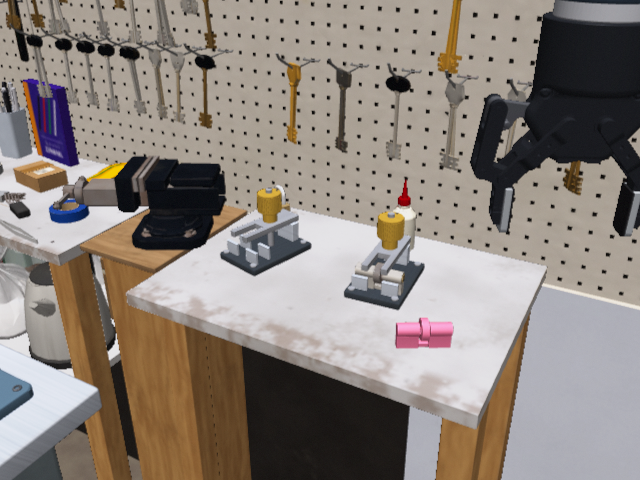

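View pics/top.png

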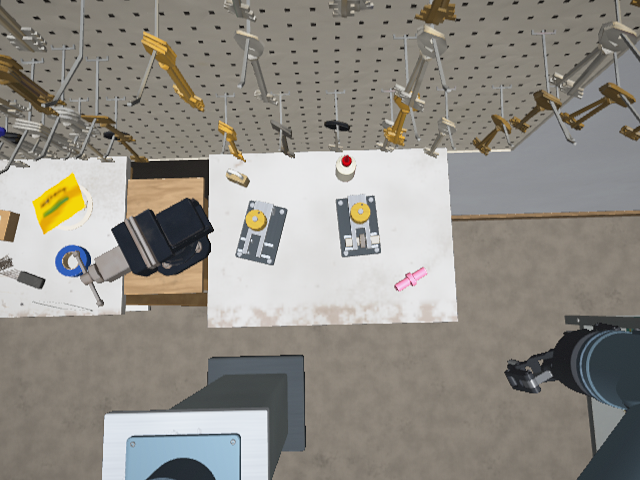

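Run:
```python
from h import *
for n in('top','scene'):
    c=dict(np.load(f'pics/{n}.npz')); X=cloud(c); f=c['frame']
    hsv=cv2.cvtColor(f,cv2.COLOR_RGB2HSV)
    m=cv2.inRange(hsv,(15,110,90),(30,255,255))
    m[(X[...,2]<.05)|(X[...,2]>.115)|(X[...,0]>.75)]=0
    k,l,s,ce=cv2.connectedComponentsWithStats(m)
    for i in range(1,k):
        if s[i,4]>80:
            p=X[l==i]; t=p[(p[:,2]>.094)]
            print(n,s[i],ce[i],'zmax',p[:,2].max(), 'topmean',t.mean(0),'mid',(t.min(0)+t.max(0))/2, np.ptp(t,axis=0), ray(c,*ce[i],.101))
c=dict(np.load('pics/top.npz'));X=cloud(c)
b=X[150:182,330:360].reshape(-1,3);b=b[(b[:,2]>.03)&(b[:,0]<.6)];print('bottle',b.min(0),b.max(0))
np.save('pics/X.npy',X)
a=cv2.resize(c['frame'][145:275,225:395],None,fx=4.6,fy=4.6,interpolation=2)
cv2.imwrite('pics/crop.png',a[...,::-1])
```

```text
<stdin>:11: RuntimeWarning: Mean of empty slice.
  ret = um.true_divide(
Traceback (most recent call last):
ValueError: zero-size array to reduction operation minimum which has no identity
```

Run:
```python
from h import *
for n in('top','scene'):
    c=dict(np.load(f'pics/{n}.npz')); X=cloud(c); f=c['frame']
    hsv=cv2.cvtColor(f,cv2.COLOR_RGB2HSV)
    m=cv2.inRange(hsv,(15,110,90),(30,255,255))
    m[(X[...,2]<.05)|(X[...,2]>.115)|(X[...,0]>.75)]=0
    k,l,s,ce=cv2.connectedComponentsWithStats(m)
    for i in range(1,k):
        if s[i,4]>80:
            p=X[l==i]; t=p[(p[:,2]>np.percentile(p[:,2],50)-.004)]
            print(n,s[i],ce[i],'z',p[:,2].max(),np.median(p[:,2]), 'mid',(t.min(0)+t.max(0))/2, np.ptp(t,axis=0), ray(c,*ce[i],.101))
c=dict(np.load('pics/top.npz'));X=cloud(c)
b=X[150:182,330:360].reshape(-1,3);b=b[(b[:,2]>.03)&(b[:,0]<.7)];print('bottle',b.min(0),b.max(0)) if len(b) else print('none')
print('bench',X[290,300])
a=cv2.resize(c['frame'][145:275,225:395],None,fx=4.6,fy=4.6,interpolation=2)
cv2.imwrite('pics/crop.png',a[...,::-1])
```

```text
top [ 53 173  33  39 641] [ 70.6723869  194.54134165] z 0.06236051449365992 0.055271686122603476 mid [0.58309697 0.21592285 0.05685179] [0.07357679 0.0588101  0.01101746] [0.56511078 0.18967033 0.101     ]
top [350 203  20  21 293] [359.60068259 212.94197952] z 0.1049591959545982 0.10024533459818402 mid [ 0.51608026 -0.34587258  0.10064309] [0.03575697 0.03542669 0.00863222] [ 0.51487439 -0.34579848  0.101     ]
top [246 210  21  21 308] [255.83441558 220.19805195] z 0.10494843459798141 0.10033029575974665 mid [ 0.50886616 -0.15407018  0.10064086] [0.03570369 0.03521829 0.00861515] [ 0.50675893 -0.15526232  0.101     ]
scene [ 28 104   9  31  85] [ 31.72941176 119.10588235] z 0.11345717061691202 0.08073417785667379 mid [0.63490139 0.54107069 0.09581639] [0.01082959 0.01997489 0.03528156] [0.59351703 0.48341526 0.101     ]
scene [109 163  18  12 113] [116.99115044 167.60176991] z 0.05976545163451462 0.054898145016737704 mid [0.56333004 0.22199663 0.05538167] [0.04580649 0.04367857 0.00876757] [0.4722092 0.1214733 0.101    ]
scene [257 188  25  35 660] [268.89090909 204.25454545] z 0.10165554043823759 0.08748898107239964 mid [ 0.50414483 -0.15493619  0.09258923] [0.03704624 0.03785508 0.01813262] [ 0.46830268 -0.17863835  0.101     ]
scene [377 212  27  38 776] [389.92268041 229.55283505] z 0.10176406721821883 0.08819151636103167 mid [ 0.51256043 -0.34734802  0.09298956] [0.03610072 0.03566792 0.01754901] [ 0.47631566 -0.36196657  0.101     ]
bottle [ 0.34411968 -0.3431955   0.03011165] [ 0.63888073 -0.28970351  0.93413478]
bench [ 0.38129576 -0.22722964 -0.00066781]
```

View pics/crop.png

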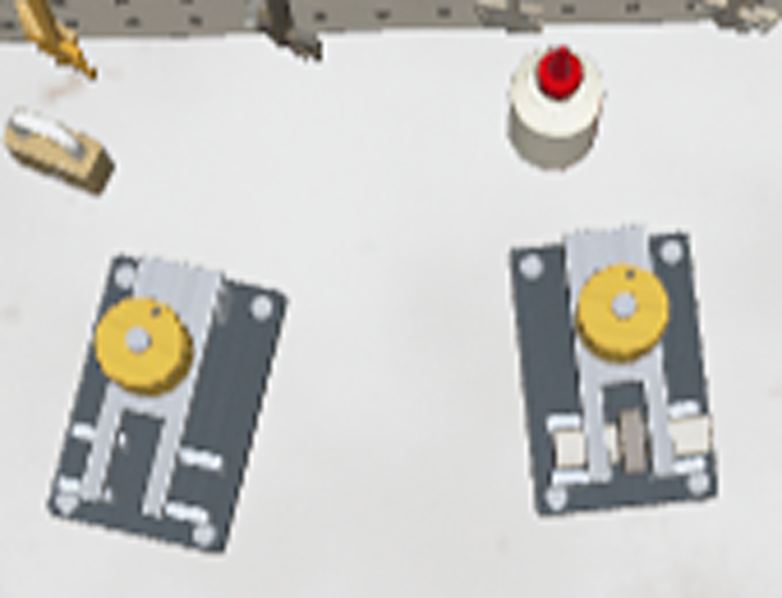

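The two candidates in the top view are the nut at px (256,220), whose jig has an empty cradle, and the nut at px (360,213), whose jig has the nickel cylinder under its fork. The crop confirms the second is the target, at about (0.515, -0.346) with its top at 0.10. The pink cylinder at (411,279) is a decoy.

```bash
cat >> h.py <<'E'
def q(psi): return np.array([0,np.cos(psi/2),np.sin(psi/2),0])
E
python3 - <<'E'
from h import *
c=dict(np.load('pics/top.npz'));X=cloud(c)
print('stud',ray(c,360.65,211.1,.106))
b=X[152:182,334:358].reshape(-1,3);b=b[(b[:,2]>.03)&(b[:,2]<.3)&(b[:,0]<.68)];print('bottle',b.min(0),b.max(0))
for psi in np.arange(-3,3.2,.5):
    j=r.ik([.515,-.346,.065],q(psi)); print(round(psi,2), None if j is None else np.round(j,2))
print(r.pinch_z)
E
```

```text
stud [ 0.51721371 -0.34749526  0.106     ]
bottle [ 0.60011903 -0.3431955   0.03011165] [ 0.63888073 -0.30330811  0.15052014]
-3.0 [ 0.94  0.79 -0.61  1.69  0.58  0.85  1.79]
-2.5 [ 1.21  1.01 -1.08  1.68  0.99  1.1   2.03]
-2.0 [ 0.2   0.75  0.45  1.74 -0.45  0.76 -2.69]
-1.5 [ 0.28  0.72  0.34  1.74 -0.34  0.74 -2.28]
-1.0 [ 0.35  0.71  0.23  1.73 -0.23  0.73 -1.87]
-0.5 [ 0.43  0.7   0.12  1.73 -0.12  0.72 -1.46]
0.0 [ 0.5   0.7   0.02  1.72 -0.02  0.72 -1.03]
0.5 [ 0.57  0.7  -0.07  1.72  0.07  0.73 -0.61]
1.0 [ 0.63  0.7  -0.16  1.71  0.15  0.74 -0.17]
1.5 [ 0.69  0.71 -0.24  1.71  0.23  0.75  0.26]
2.0 [ 0.76  0.72 -0.34  1.71  0.32  0.77  0.69]
2.5 [ 0.84  0.75 -0.46  1.7   0.43  0.8   1.11]
3.0 [ 0.9   0.77 -0.55  1.7   0.52  0.82  1.55]
-0.0187
```

Run:
```python
from h import *
x,y=.516,-.3466
r.move_ptp([x,y,.19],q(.9))
print(r.move_linear([x,y,.064],speed=.1,guard=12))
r.move_gripper(.02,f_grip=25)
s=status.get_state(); print(s['t'],s['ee_pos'],s['ft_force'],s['torque'],s['gripper_width'],s['grasp_force'])
for n in('top','scene'):
    c=cam(n)
c1=dict(np.load('pics/top.npz'))['frame'][150:280,290:440]; c2=c['frame'][130:330,310:500]
a=np.hstack([cv2.resize(c1,(400,346)),cv2.resize(c2,(329,346))]); cv2.imwrite('pics/g.png',a[...,::-1])
```

```text
False
3.325 [ 0.51655491 -0.34702932  0.06448591] [ 1.31183554 -0.54245546  3.2942792 ] [-0.10326288 -0.07567363  0.02425479] 0.035319901698524094 25.899070501327515
```

View pics/g.png

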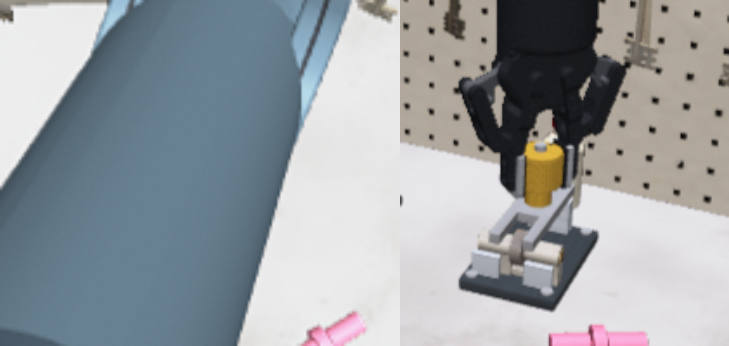

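The nut sits squarely between the pads: width 35 mm, low side force. The cylinder is in its cradle in the scene view. Now I'll turn it clockwise in small steps, logging torque.

Run:
```python
from h import *
r.move_gripper(.02,f_grip=45)
p0=status.get_state()['ee_pos'].copy()
x,y=.516,-.3466
for i in range(1,12):
    d=.125*i
    r.move_ptp([x,y,.064-.0008*d],q(.9-d))
    s=status.get_state(); print(round(s['t'],2),round(d,3),np.round(s['ee_pos'],4),np.round(s['ft_force'],1),np.round(s['torque'],3),round(s['gripper_width'],4),round(s['joint_positions'][6],2))
    if abs(s['torque'][2])>1.2: break
cv2.imwrite('pics/t.png',cam('scene')['frame'][150:330,310:500,::-1].repeat(3,0).repeat(3,1))
```

```text
3.89 0.125 [ 0.5166 -0.3471  0.0644] [ 2.2 -1.9  5.4] [-0.319 -0.241 -0.057] 0.0348 -0.36
4.14 0.25 [ 0.5166 -0.3471  0.0642] [ 1.5 -2.   5.2] [-0.371 -0.345 -0.106] 0.0349 -0.46
4.39 0.375 [ 0.5167 -0.3472  0.0641] [ 2.3 -2.3  4.9] [-0.413 -0.456 -0.046] 0.0353 -0.56
4.64 0.5 [ 0.5168 -0.3472  0.0641] [ 2.1 -2.8  5.5] [-0.436 -0.512 -0.08 ] 0.0352 -0.66
4.89 0.625 [ 0.5168 -0.3473  0.064 ] [ 3.7 -3.4  5. ] [-0.526 -0.567 -0.023] 0.035 -0.76
5.14 0.75 [ 0.5169 -0.3474  0.0639] [ 3.6 -3.   4.5] [-0.631 -0.617 -0.035] 0.0352 -0.86
5.39 0.875 [ 0.517  -0.3475  0.0638] [ 4.8 -4.1  3.8] [-0.651 -0.632 -0.06 ] 0.0346 -0.96
5.64 1.0 [ 0.517  -0.3476  0.0637] [ 2.9 -3.7  5.3] [-0.673 -0.683 -0.041] 0.0352 -1.06
5.89 1.125 [ 0.517  -0.3476  0.0636] [ 4.7 -3.9  5.1] [-0.834 -0.641 -0.02 ] 0.0347 -1.16
6.14 1.25 [ 0.5173 -0.3478  0.0635] [ 3.8 -4.   4.3] [-0.856 -0.783  0.452] 0.0349 -1.26
6.39 1.375 [ 0.5165 -0.3475  0.0634] [ 2.4 -2.8  5.9] [-0.695 -0.423  0.271] 0.035 -1.36
```

View pics/t.png

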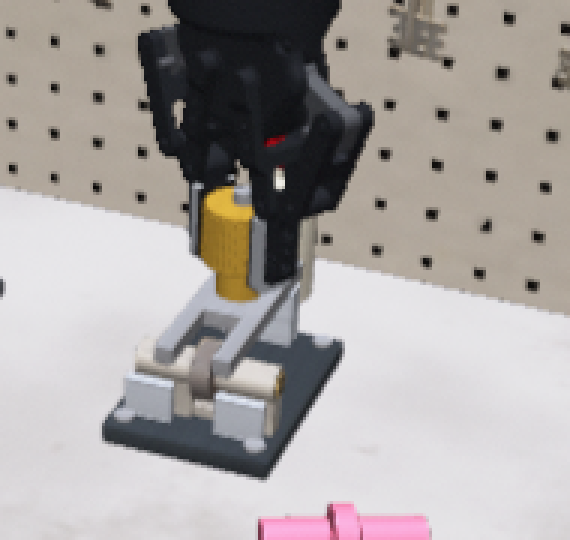

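Torque rose from about -0.04 to +0.45 N m near 1.2 rad, which fits the stop. I'll go a little further to confirm, then release, retreat, and check the dot from above.

Run:
```python
from h import *
x,y=.516,-.3466
for d in(1.45,1.52):
    r.move_ptp([x,y,.063],q(.9-d)); print(status.get_state()['torque'])
r.move_gripper(.085); r.move_linear([x,y,.2],speed=.12)
r.move_ptp([.30,-.56,.25],q(.4))
c=cam('top'); print(status.get_state()['t'])
a=cv2.resize(c['frame'][145:275,225:395],None,fx=4.6,fy=4.6,interpolation=2); cv2.imwrite('pics/end.png',a[...,::-1])
```

```text
[-0.66589462 -0.32731752  0.64937081]
[-0.66727788 -0.3036794   0.24918864]
10.1083
```

View pics/end.png

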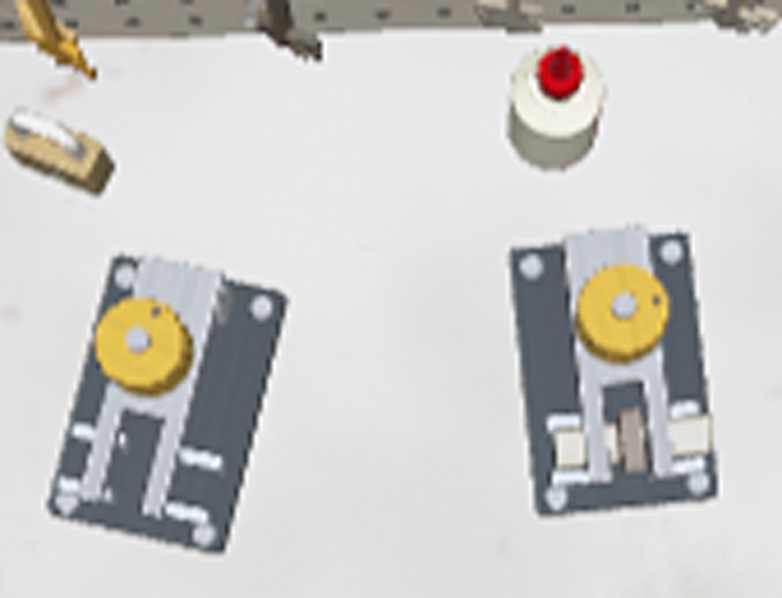

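The dot on the target nut moved from crop px (630,273) to (656,300), about 72° clockwise, which matches where the stop was felt. The cylinder hasn't shifted, and the spare nut's dot is still at (156,312).

```bash
python3 -c "
from cell import r
print(r.finish_job())"
```

```text
the job is handed in; nothing more can be done
None
```

I turned the nut of the jig holding the lock cylinder clockwise about 72° until it hit its stop; the cylinder stayed in place, the spare nut was not touched, and the job was handed in at about 10 s.

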